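# Close the disinfection chest and start it on five clicks

## Robot

A 6-joint arm with a two-finger parallel gripper is mounted at the origin on the work surface. World frame = base frame: x ahead of the robot, y to its left, z up, the work surface at z = 0. Lengths are in mm, angles in rad, forces in N, time in s.
With the tool pointing down it reaches from about 325 to 850 mm from the base axis. Payload 15.5 kg.
Tool frame: the origin (TCP) lies at the centre of the arm's flange, where the gripper is bolted on; the fingertips stand 191 mm ahead of it and the grasp point (between the pads) lies 172 mm ahead of it; z points along the fingers, y is the direction in which the jaws open and shut (so a half turn about z gives the same grasp; the last joint's range is limited). The gripper opens to 91 mm and grips with 3 to 60 N. Pads are 32 mm wide; open, the fingers measure 118 mm over their backs; the gripper's body (76 mm by 178 mm) begins 60 mm behind the grasp point.
Start: joints at [1.063, 0.494, 1.345, -0, 1.302, -0.096], TCP at [250.158, 572.756, 404.715] pointing down, gripper open.
Joint ranges: [-2.91, 2.91], [-0.82, 2.16], [0.22, 2.67], [-1.22, 4.37], [0.12, 2.79], [-3.08, 3.08]. Speed limits (rad/s): [1.89, 1.89, 2.57, 3.01, 3.01, 3.01].

## Interface

Orientations are given as a unit quaternion [x, y, z, w].
In Python, from cell import state, optics, order gives the robot as it stands. The module is installed in compiled form; this text tells all that it offers.
- The arm moves only by the tool move_arm, never from a script. Its argument "increments" is a list of rows, each a list of 5 numbers: the gripper command: -1 is shut, 1 is fully open, values between are in proportion, then the shift along the tool's x, y, z in mm, then the turn about the tool's z in degrees. A call has 1 to 5 rows; each row shifts and turns the pose as measured when the row begins, along the tool's axes as they then stand; what a row does not reach is not made up. A row lasts 1/10 s, in which the tool goes at most 50 mm and 8.59 degrees, less where a joint would pass 70% of its speed; a pose out of reach is approached as far as the arm can. A call with a gripper value outside its range is refused whole. The fingers move at their own pace and stop on an object; "newtons" is the grip in N (left out, the last holds). Time passes only in rows, so rows that do not move let the fingers close. It gives the time, the measured TCP pose, the force and the opening at its end, in the units of the state.
- state(): the state, without advancing time (a new reading comes with each control period).
- optics.snapshot(name): name is "scene" or "top"; returns a dict with "pixels" (400x640x3 uint8, red, green, blue), "fx", "fy", "cx", "cy" (pixels), "R" (3x3) and "t" (3): a world point X has camera coordinates R X + t. Camera axes: x right, y down, z forward; pixel columns grow to the right and rows downward; lengths in mm; the calibration is good to about 2 mm. A picture is of the moment at which its call begins. There is no depth.
- order.close_job(): hands the job in, once; it reports no verdict.
Trained networks look in a picture, given as the dict that the camera call returned (one of the last four; its "shot" number tells which), for a name from the list of things; names that differ only in an ending like _2 or _b are one class to them, and where a whole thing is asked for, a point or a joint stands for the part that bears it (a point fixed in the world has none). Each returns a list of dicts, best first, with "conf" (0 to 1); they miss things now and then, are a little off and sometimes report something else, mostly with a low value. They report only what shows in the picture. A call takes as long as a camera call.
- optics.boxes_of(label, picture): "centre" ([x, y, z] in mm, in world coordinates, good to about 4 mm: the middle of the surface that is visible of it).
The state is a dict: "t": time; "joint_pos": joint angles; "qd": joint speeds; "joint_efforts": joint torques, N m; "tcp_pos": TCP position; "orientation": TCP orientation; "ft_force": force on the tool from outside, world axes, zero at the start; "moment": the same for the moment, N m; "grip_width": opening from 0.0 (shut) to 1.0 (fully open).
Only numpy, scipy, OpenCV 4.12 (cv2) and the standard library are available. Lean on these libraries where they do the work, as an engineer would, in place of code of your own. Each camera call takes 0.05 s, during which the arm holds its last target.

## Task

The handpieces are loaded, so close the disinfection chest and start it: press the folding stay down at its knee until it breaks, then lower the lid fully shut by its handle without letting it drop. The timer knob has no scale, so with the lid shut wind it back anticlockwise to its stop, then turn it clockwise exactly five clicks. Last, press the start button fully in, let go, and leave the other things on the counter where they are.

Things in the scene. Friction and masses are not known exactly. Their poses are not given: they have to be found in the camera images.
- chest: White chest, fixed, 200 deep (x) x 390 wide (y) x 100 mm high to its rim. Origin: centre of its underside on the counter; x points to its hinge side (away from the robot at yaw 0), y to its left, z up. Chamber and lid cover y -65..+195 mm; the flat control deck, level with the rim, covers y -195..-65 mm. Lid hinge line: along y at x = +100, z = 101 mm.
- lid_panel (a joint): Opening of the lid, rad: 0 shut, about 1.40 propped open by the stay, leaning slightly over the chamber. Lid 200 x 260 x 22 mm, about 0.3 to 0.6 kg. Once the stay is broken the stiff hinge still holds the lid near the top, but somewhere below 1.0 rad it falls unless held.
- lid_handle (a point): Middle of the lid's bar handle: round steel bar 10 mm thick, 110 mm long between two arms, parallel to the hinge, 40 mm beyond the lid's front edge, 240 mm from the hinge line, 11 mm above the lid's underside plane. Lid open: about 338 mm up, the lid's top end. Shut: x -140, y +65, z 112 mm of the chest, in front of it. The bar can turn in a grip as the lid swings.
- stay_knee (a joint): Bend of the folding stay at its knee, rad: -0.13 locked (knee just above the line of its end pins, against a stop; the lid cannot be lowered), 0 straight, positive when broken, knee downwards; about 2.3 with the lid shut. Some 2 to 3 N down on the knee breaks it; it stays as left and folds further as the lid comes down.
- stay_knuckle (a point): Top of the stay's knee: steel knuckle, a cylinder 16 mm thick, 18 mm long along y, joining two flat steel links (12 x 3 mm; 100 and 83 mm long) at the chamber's left side. Locked: at x +16, y +173, z 158 mm of the chest; broken once pressed 20 to 30 mm down. The open lid leans over it from behind: a gripper fits best tilted back to the robot by about 20 degrees.
- timer (a joint): Angle of the click-stop timer knob, rad: 0 at its anticlockwise stop, growing clockwise seen from above. One click is 0.349 (20 degrees), 12 clicks in all; five clicks = 1.745. A spring ball (about 0.2 Nm to leave a click) draws the released knob into the nearest click. It starts near the first to third click.
- timer_grip (a point): On the knob's vertical axis, 21 mm above the control deck: the height to grip. Black fluted round knob 37 mm across, 31 mm tall, over a 44 mm flange 5 mm high, at x -45, y -130 mm of the chest. A small grey bar on its top points to the chest's front (-x) at the stop and turns with it.
- start (a joint): Travel of the start button, m: 0 out, 0.006 fully in; springs back by itself; about 5 N.
- start_top (a point): Centre of the top of the grey start button, 28 mm across in a black housing on the control deck, at x = +55, y = -130 mm of the chest; pressed straight down.
- curing_light: Bystander: white dental curing light upright in its round stand, 72 mm wide, about 165 mm tall. Origin: centre of its underside.
- jug: Bystander: closed blue jug, 96 mm across, 150 mm tall. Origin: centre of its underside.
- pouch_carton: Bystander: plain carton 100 x 130 x 70 mm. Origin: centre of its underside.
- instrument_tray: Bystander: steel tray 120 x 170 x 30 mm. Origin: centre of its underside.

How it is judged:
By the outcome, as a careful person would: the job done as asked, in the order asked, and still so for the second after the job is handed in, with the robot touching nothing.
It also fails if it takes over 72 s, if anything falls off the work surface, if the arm or the gripper's body presses on something with over 40 N, if the wrist force passes 120 N, or if a joint passes its speed limit or range.

## Working session

There is one attempt and no reset: what is moved stays moved. The work goes in short steps, Python scripts to look and compute and a tool call to move; the robot and the scene stay as the last step left them, time stands still between calls to the robot, and variables do not carry over. Pictures are saved under pics/ and viewed, and the job is handed in when it is done.

Besides the shell and the picture viewer there is one more tool, called by a JSON object that holds its "name" and its "arguments", one argument or row to a line. move_arm: Moves the arm, as the interface text tells. Its arguments: {"type":"object","properties":{"increments":{"type":"array"},"newtons":{"type":"number"}},"required":["increments"]}

```bash
mkdir -p pics; ls
python3 - <<'E'
from cell import state, optics, order
import cv2
s=state();print(s)
for n in("scene","top"):
    p=optics.snapshot(n)
    cv2.imwrite(f"pics/{n}0.png",p["pixels"][:,:,::-1])
    print(n,p["fx"],p["cx"],p["cy"],p["R"],p["t"])
    for l in["chest","lid_panel","lid_handle","stay_knee","stay_knuckle","timer","timer_grip","start","start_top","curing_light","jug","pouch_carton","instrument_tray"]:
        try:
            print(l,[( [round(float(c)) for c in d["centre"]],round(d["conf"],2)) for d in optics.boxes_of(l,p)][:3])
        except Exception as e: print(l,e)
print(state()["t"])
E
```

```text
pics
{'t': 0.0, 'joint_pos': array([ 1.06350465e+00,  4.94198981e-01,  1.34613954e+00,  1.85781710e-05,
        1.30249690e+00, -9.55255515e-02]), 'qd': array([-7.73365487e-05, -2.10070005e-03, -8.98091408e-04, -7.75521638e-04,
        1.57071523e-03, -5.70430547e-04]), 'joint_efforts': array([ 3.98174976e-03, -8.78840232e+01, -3.81833124e+01,  7.12652528e-02,
        5.38169628e-02, -9.26362168e-05]), 'tcp_pos': array([250.07908728, 572.62482095, 404.12544682]), 'orientation': array([ 2.04434031e-01,  9.78880146e-01, -5.90716603e-04, -1.93020157e-04]), 'ft_force': array([0.41534431, 0.66452017, 0.66165263]), 'moment': array([ 0.02751287,  0.08195725, -0.05829498]), 'grip_width': 1.0003865942673384}
scene 442.1645027472938 321.896616470288 198.96024086352028 [[ 0.10503703  0.9943201   0.01716889]
 [ 0.77110921 -0.07053143 -0.63278424]
 [-0.62797914  0.07970487 -0.7741378 ]] [ -80.01237579 -287.02985952 1695.30737156]
chest [([682, -44, 140], 0.64)]
lid_panel []
lid_handle [([685, 13, 236], 0.87), ([559, -178, 128], 0.46)]
stay_knee []
stay_knuckle [([682, 14, 226], 0.29)]
timer [([56
[... 268 characters left out ...]
36], 0.62)]
top 373.9394999509788 315.0686256997777 195.15351402830186 [[-0.0098546  -0.99994062 -0.0046528 ]
 [-0.99894705  0.0100531  -0.04476298]
 [ 0.0448071   0.00420678 -0.9989868 ]] [  12.68787294  567.82561115 1236.27673124]
chest [([601, -44, 68], 0.85)]
lid_panel [([656, 20, 302], 0.59)]
lid_handle [([659, 17, 296], 0.85), ([439, 392, 24], 0.18)]
stay_knee [([659, 17, 297], 0.23)]
stay_knuckle []
timer [([550, -178, 134], 0.7)]
timer_grip [([548, -179, 125], 0.74), ([660, 20, 298], 0.56)]
start []
start_top [([652, -177, 124], 0.62)]
curing_light [([438, 392, 24], 0.87)]
jug [([641, -404, 150], 0.94)]
pouch_carton [([639, 412, 68], 0.7)]
instrument_tray [([457, -413, 4], 0.65)]
1.4
```

View pictures.

View pics/scene0.png

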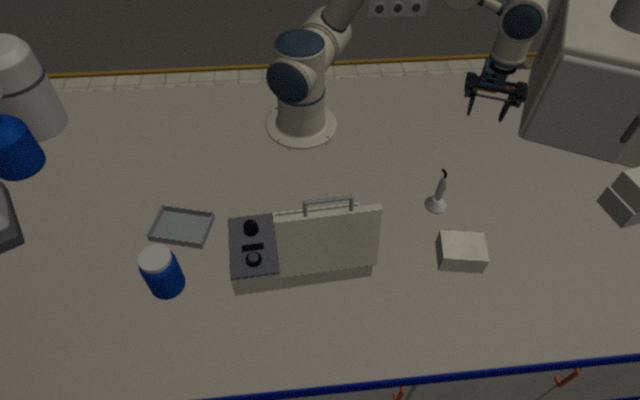

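View pics/top0.png

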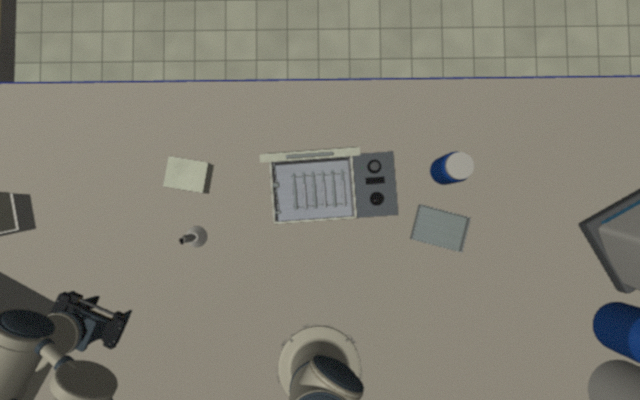

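Run:
```python
import cv2
a=cv2.imread("pics/top0.png")[140:230,250:410]
cv2.imwrite("pics/top0z.png",cv2.resize(a,None,fx=5,fy=5,interpolation=cv2.INTER_CUBIC))
a=cv2.imread("pics/scene0.png")[185:300,220:390]
cv2.imwrite("pics/scene0z.png",cv2.resize(a,None,fx=4.5,fy=4.5,interpolation=cv2.INTER_CUBIC))
```

```text
(no output)
```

View pics/top0z.png

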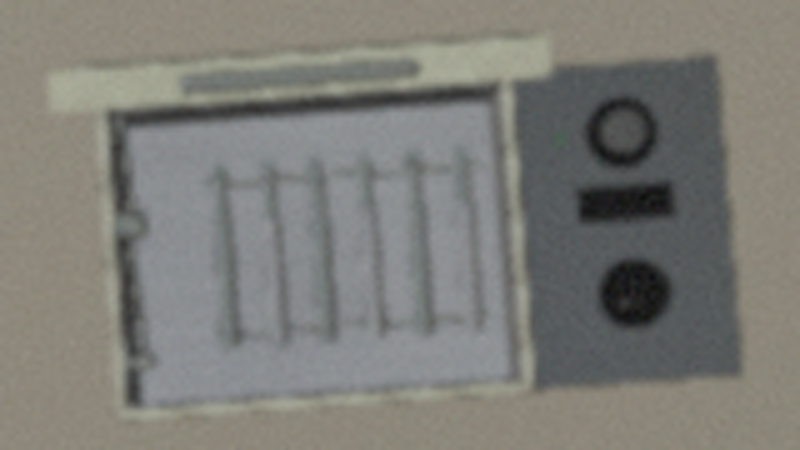

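View pics/scene0z.png

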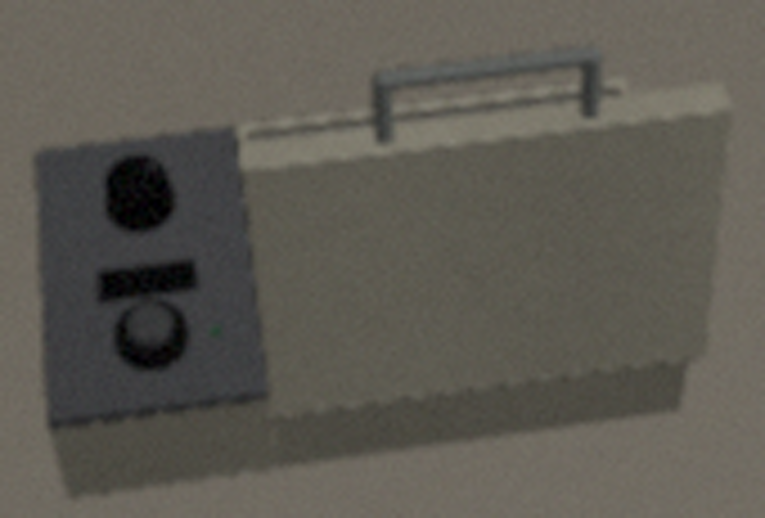

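```bash
cat > h.py <<'E'
import numpy as np
from scipy.optimize import least_squares
from scipy.spatial.transform import Rotation as Rn
def proj(p,X):
    c=np.asarray(p["R"])@X+np.asarray(p["t"]); return np.array([p["fx"]*c[0]/c[2]+p["cx"],p["fy"]*c[1]/c[2]+p["cy"]])
def c2w(q,P):
    c,s=np.cos(q[2]),np.sin(q[2]); x,y,z=P
    return np.array([q[0]+c*x-s*y,q[1]+s*x+c*y,z])
E
python3 - <<'E'
from h import *
from cell import optics
T=optics.snapshot("top");S=optics.snapshot("scene")
zt=lambda u,v:((u+.5)/5-.5+250,(v+.5)/5-.5+140)
zs=lambda u,v:((u+.5)/4.5-.5+220,(v+.5)/4.5-.5+185)
obs=[(T,(-100,-195,100),zt(741,375)),(T,(100,-195,100),zt(716,57)),(T,(-100,195,100),zt(124,413)),(T,(-45,-130,131),zt(635,293)),
(T,(55,-130,112),zt(622,131)),(T,(70,65,339),zt(300,76)),(T,(16,173,158),zt(131,222)),
(S,(-100,-195,100),zs(36,153)),(S,(100,-195,100),zs(52,422)),(S,(70,65,339),zs(488,68)),(S,(100,-195,0),zs(72,495))]
f=lambda q:np.concatenate([proj(p,c2w(q,P))-o for p,P,o in obs])
r=least_squares(f,[620,-45,0],loss="soft_l1",x_scale=[100,100,.1])
print(r.x,np.round(r.fun.reshape(-1,2),1))
q=r.x
for n,P in dict(knuckle=(16,173,158),handle=(70,65,339),handleshut=(-140,65,112),knob=(-45,-130,121),start=(55,-130,112),hinge=(100,65,101)).items(): print(n,c2w(q,P).round(1))
E
```

```text
[ 5.89220513e+02 -4.90725221e+01  6.05351472e-02] [[ 0.3 -0. ]
 [ 0.1 -0.4]
 [-1.9  1.2]
 [ 0.8 -0.2]
 [-0.1  0.1]
 [-0.7 -0.6]
 [-0.8  0.3]
 [-0.1 -1.1]
 [-1.2 -0.5]
 [ 0.1  0.2]
 [-0.5  1. ]]
knuckle [594.7 124.6 158. ]
handle [655.2  20.  339. ]
handleshut [445.5   7.3 112. ]
knob [ 552.2 -181.6  121. ]
start [ 652.  -175.5  112. ]
hinge [685.1  21.9 101. ]
```

```bash
cat >> h.py <<'E'
Q=[589.2,-49.1,0.0605]
def where(target=None,off=172):
    from cell import state
    s=state();R=Rn.from_quat(s["orientation"]).as_matrix()
    g=s["tcp_pos"]+R[:,2]*off
    c,sn=np.cos(Q[2]),np.sin(Q[2]);d=g-[Q[0],Q[1],0]
    print("t",round(s["t"],2),"chest-frame pt",np.round([c*d[0]+sn*d[1],-sn*d[0]+c*d[1],g[2]],1),"toolY deg vs chest",round(np.degrees(np.arctan2(R[1,1],R[0,1])-Q[2]),1),"tilt z",R[:,2].round(3),"F",s["ft_force"].round(1),"M",s["moment"].round(2),"w",round(s["grip_width"]*91,1))
    if target is not None: print("tool delta",(R.T@(c2w(Q,target)-g)).round(1))
E
echo ok
```

```text
ok
```

{"name": "move_arm", "arguments": {
  "increments": [
    [-1,0,0,0,-7],
    [-1,0,0,0,-7],
    [-1,0,0,0,-7],
    [-1,0,0,0,-6]
  ],
  "newtons": 20
}}

```text
t: 1.9
tcp_pos: [250.1, 572.7, 404.7]
orientation: [-0.037, 0.999, -0.0, -0.0]
ft_force: [-0.1, -0.2, -0.1]
grip_width: 0.682
```

```bash
python3 -c "
from h import *
where((8,173,215),191)"
```

```text
t 1.9 chest-frame pt [-300.8  641.2  213.7] toolY deg vs chest 90.8 tilt z [-0. -0. -1.] F [-0.1 -0.2 -0.1] M [0.01 0.03 0.06] w 62.1
tool delta [-302.2 -472.5   -1.3]
```

{"name": "move_arm", "arguments": {
  "increments": [
    [-1,-26,-41,0,0],
    [-1,-26,-41,0,0],
    [-1,-26,-41,0,0],
    [-1,-26,-41,0,0],
    [-1,-26,-41,0,0]
  ]
}}

```text
t: 2.4
tcp_pos: [397.0, 377.1, 404.3]
orientation: [-0.044, 0.999, 0.001, 0.0]
ft_force: [-0.1, 1.6, 0.3]
grip_width: 0.238
```

{"name": "move_arm", "arguments": {
  "increments": [
    [-1,-26,-41,0,0],
    [-1,-26,-41,0,0],
    [-1,-26,-41,0,0],
    [-1,-26,-41,0,0],
    [-1,-20,-31,0,0]
  ]
}}

```text
t: 2.9
tcp_pos: [541.7, 185.6, 404.9]
orientation: [-0.044, 0.999, 0.002, 0.002]
ft_force: [1.3, -0.1, -0.4]
grip_width: 0.007
```

```bash
python3 -c "
from h import *
where((8,173,175),191)"
```

```text
t 2.9 chest-frame pt [-32.6 237.8 214. ] toolY deg vs chest 91.6 tilt z [ 0.003  0.003 -1.   ] F [ 1.3 -0.1 -0.4] M [ 0.01 -0.01  0.03] w 0.6
tool delta [-38.7 -66.   38.9]
```

{"name": "move_arm", "arguments": {
  "increments": [
    [-1,-15,-26,0,0],
    [-1,-13,-22,0,1.5],
    [-1,-10,-17,5,0],
    [-1,-2,-3,10,0],
    [-1,0,0,8,0]
  ]
}}

```text
t: 3.4
tcp_pos: [591.6, 113.4, 381.8]
orientation: [-0.027, 1.0, 0.002, 0.003]
ft_force: [-0.7, 0.8, -0.1]
grip_width: 0.007
```

```bash
python3 -c "
from h import *
where((8,173,158),191)
from cell import optics
import cv2
for n,c in(('top',(130,240,240,420)),('scene',(150,300,210,400))):
    p=optics.snapshot(n)['pixels'][c[0]:c[1],c[2]:c[3],::-1]
    cv2.imwrite(f'pics/{n}1.png',cv2.resize(p,None,fx=4,fy=4,interpolation=cv2.INTER_CUBIC))
"
```

```text
t 3.4 chest-frame pt [ 13.6 162.6 190.8] toolY deg vs chest 89.6 tilt z [ 0.007  0.003 -1.   ] F [-0.7  0.8 -0.1] M [ 0.06 -0.01  0.04] w 0.6
tool delta [ 5.9 10.3 32.8]
```

View pics/top1.png

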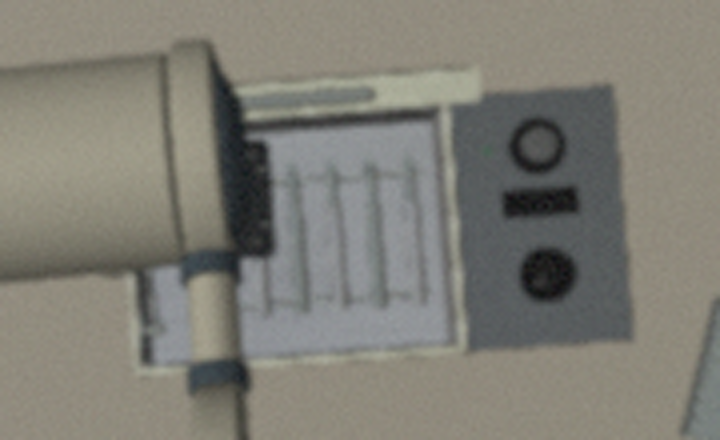

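View pics/scene1.png

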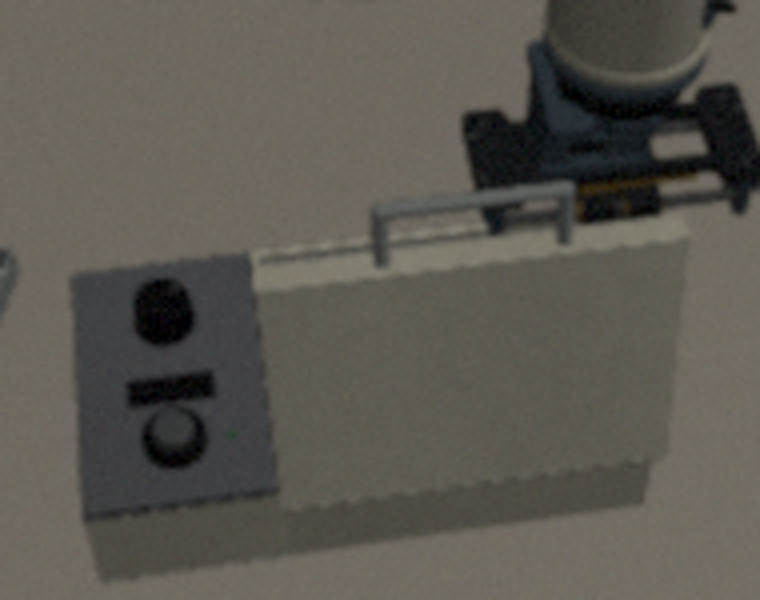

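{"name": "move_arm", "arguments": {
  "increments": [
    [-1,7,9,0,0],
    [-1,1,2,8,0],
    [-1,0,0,8,0]
  ]
}}

```text
t: 3.8
tcp_pos: [580.6, 128.0, 365.5]
orientation: [-0.029, 1.0, 0.002, 0.003]
ft_force: [-0.2, -0.3, 0.1]
grip_width: 0.002
```

```bash
python3 -c "
from h import *
where((6,173,158),191)"
```

```text
t 3.8 chest-frame pt [  3.3 178.  174.5] toolY deg vs chest 89.9 tilt z [ 0.006  0.004 -1.   ] F [-0.2 -0.3  0.1] M [ 0.04  0.05 -0.02] w 0.2
tool delta [-2.6 -5.  16.5]
```

{"name": "move_arm", "arguments": {
  "increments": [
    [-1,-3,-4,6,0],
    [-1,0,0,6,0],
    [-1,0,0,6,0]
  ]
}}

```text
t: 4.1
tcp_pos: [583.8, 124.8, 345.8]
orientation: [-0.03, 1.0, 0.002, 0.003]
ft_force: [0.2, -0.7, 1.6]
grip_width: 0.004
```

{"name": "move_arm", "arguments": {
  "increments": [
    [-1,0,0,6,0],
    [-1,0,0,6,0]
  ]
}}

```text
t: 4.3
tcp_pos: [584.4, 124.7, 333.0]
orientation: [-0.03, 1.0, 0.002, 0.004]
ft_force: [2.8, -0.3, 4.5]
grip_width: 0.006
```

```bash
python3 -c "
from h import *
where((6,173,158),191)"
```

```text
t 4.3 chest-frame pt [  7.2 174.4 142. ] toolY deg vs chest 89.9 tilt z [ 0.007  0.004 -1.   ] F [ 2.8 -0.3  4.5] M [ 0.08 -0.47  0.04] w 0.6
tool delta [  1.1  -1.3 -16. ]
```

{"name": "move_arm", "arguments": {
  "increments": [
    [-1,0,0,6,0],
    [-1,0,0,6,0]
  ]
}}

```text
t: 4.5
tcp_pos: [584.9, 124.6, 320.2]
orientation: [-0.029, 1.0, 0.002, 0.004]
ft_force: [0.6, -0.1, 2.4]
grip_width: 0.004
```

{"name": "move_arm", "arguments": {
  "increments": [
    [-1,0,0,5,0],
    [-1,0,0,0,0]
  ]
}}

```text
t: 4.7
tcp_pos: [584.6, 124.6, 314.5]
orientation: [-0.029, 1.0, 0.002, 0.004]
ft_force: [-5.0, -0.1, 12.1]
grip_width: 0.005
```

```bash
python3 -c "
from h import *
where((6,173,126),191)"
```

```text
t 4.7 chest-frame pt [  7.5 174.3 123.5] toolY deg vs chest 89.9 tilt z [ 0.008  0.004 -1.   ] F [-5.  -0.1 12.1] M [-0.17 -0.18 -0.11] w 0.5
tool delta [ 1.4 -1.3 -2.5]
```

{"name": "move_arm", "arguments": {
  "increments": [
    [-1,2,0,-20,0],
    [-1,5,0,-35,0],
    [-1,10,0,-40,0],
    [0,20,0,-40,0],
    [0,20,0,-40,0]
  ]
}}

```text
t: 5.2
tcp_pos: [525.2, 120.3, 486.8]
orientation: [-0.029, 1.0, 0.001, -0.004]
ft_force: [-0.1, 0.6, -0.4]
grip_width: 0.145
```

```bash
python3 -c "
from h import *
where((6,173,126),191)
from cell import optics
import cv2
for n,c in(('top',(130,240,240,420)),('scene',(150,300,210,400))):
    p=optics.snapshot(n)['pixels'][c[0]:c[1],c[2]:c[3],::-1]
    cv2.imwrite(f'pics/{n}2.png',cv2.resize(p,None,fx=4,fy=4,interpolation=cv2.INTER_CUBIC))
"
```

```text
t 5.2 chest-frame pt [-55.1 173.4 295.8] toolY deg vs chest 89.9 tilt z [-0.007  0.002 -1.   ] F [-0.1  0.6 -0.4] M [0.   0.01 0.02] w 13.2
tool delta [-62.3  -0.7 169.3]
```

View pics/top2.png

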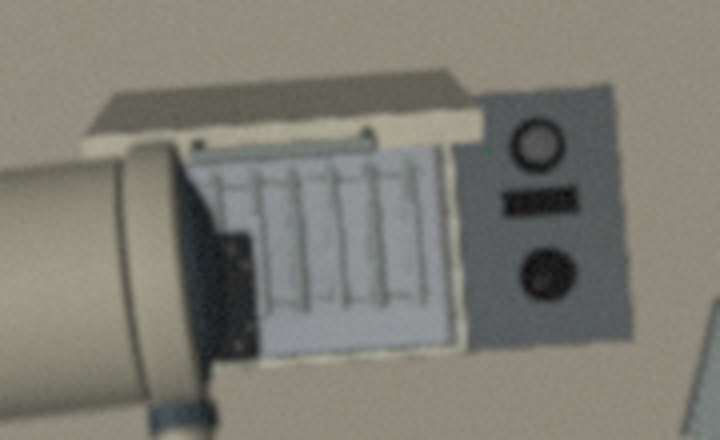

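View pics/scene2.png

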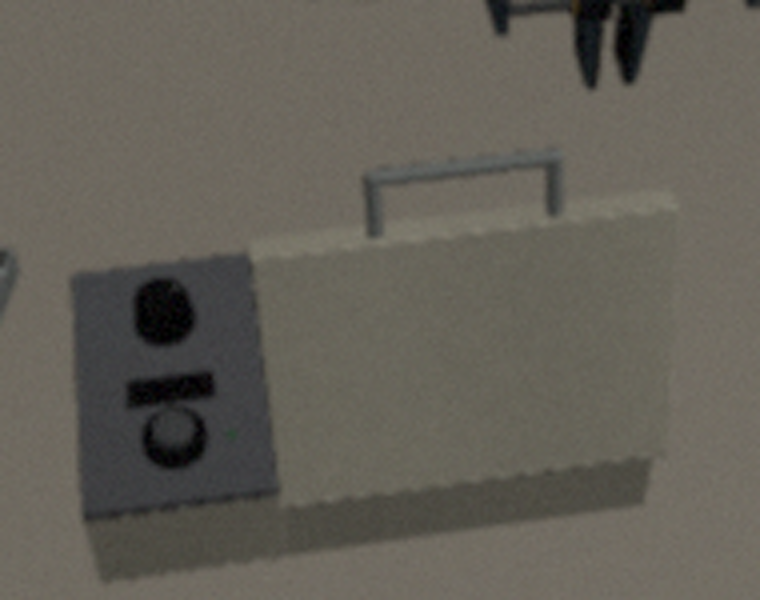

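Run:
```python
from h import *
from cell import optics
T=optics.snapshot("top");S=optics.snapshot("scene")
r=240.25;hp=lambda th:(100-r*np.cos(th+.0458),65,101+r*np.sin(th+.0458))
for th in np.arange(1.0,1.41,.05):
    X=c2w(Q,hp(th));print(th.round(2),np.round(hp(th)),proj(T,X).round(1),proj(S,X).round(1))
print("obs T 311.6 166.6  S 326.2 191.1")
```

```text
1.0 [-20.  65. 309.] [311.6 191.2] [321.5 179.7]
1.05 [-10.  65. 315.] [311.3 186.9] [322.3 181.3]
1.1 [  1.  65. 320.] [310.9 182.5] [323.  183.2]
1.15 [ 12.  65. 325.] [310.6 178. ] [323.8 185.3]
1.2 [ 23.  65. 329.] [310.3 173.3] [324.7 187.7]
1.25 [ 35.  65. 332.] [309.9 168.6] [325.5 190.3]
1.3 [ 46.  65. 335.] [309.6 163.8] [326.4 193.3]
1.35 [ 58.  65. 338.] [309.2 159. ] [327.3 196.4]
1.4 [ 70.  65. 339.] [308.9 154.1] [328.2 199.8]
obs T 311.6 166.6  S 326.2 191.1
```

{"name": "move_arm", "arguments": {
  "increments": [
    [0.3,0,0,-30,8.5],
    [0.3,0,0,-30,8.5],
    [0.3,0,0,-30,8.5],
    [0.3,0,0,-10,8.5],
    [0.3,0,0,0,8.5]
  ]
}}

```text
t: 5.9
tcp_pos: [528.5, 120.1, 580.8]
orientation: [0.34, 0.94, -0.003, -0.01]
ft_force: [-0.1, -0.6, -0.2]
grip_width: 0.647
```

{"name": "move_arm", "arguments": {
  "increments": [
    [0.3,0,0,0,8.5],
    [0.3,0,0,0,8.5],
    [0.3,0,0,0,8.5],
    [0.3,0,0,0,8.5],
    [0.3,0,0,0,8.5]
  ]
}}

```text
t: 6.4
tcp_pos: [531.7, 120.2, 571.1]
orientation: [0.661, 0.75, -0.012, -0.013]
ft_force: [1.2, 0.4, -1.0]
grip_width: 0.653
```

```bash
python3 -c "
from h import *
where((39,65,395),172)"
```

```text
t 6.4 chest-frame pt [-53.1 172.6 399.2] toolY deg vs chest 3.8 tilt z [-0.034 -0.001 -0.999] F [ 1.2  0.4 -1. ] M [-0.07  0.02 -0.04] w 59.4
tool delta [-113.5   84.9    1. ]
```

{"name": "move_arm", "arguments": {
  "increments": [
    [0.3,-28,21,0,3],
    [0.3,-28,21,0,0],
    [0.3,-28,21,0,0],
    [0.3,-24,18,0,0],
    [0.3,0,0,0,0]
  ]
}}

```text
t: 6.9
tcp_pos: [626.9, 15.9, 556.2]
orientation: [0.683, 0.73, -0.017, -0.018]
ft_force: [-0.9, -0.1, -0.7]
grip_width: 0.652
```

```bash
python3 -c "
from h import *
where((39,65,360),172)"
```

```text
t 6.9 chest-frame pt [ 32.9  63.  384.5] toolY deg vs chest 0.4 tilt z [-0.05  -0.001 -0.999] F [-0.9 -0.1 -0.7] M [-0.07  0.03  0.05] w 59.3
tool delta [ 1.9  7.3 24.1]
```

{"name": "move_arm", "arguments": {
  "increments": [
    [0.3,1,6,5,0],
    [0.3,0,0,8,0]
  ]
}}

```text
t: 7.1
tcp_pos: [633.4, 17.1, 539.5]
orientation: [0.683, 0.73, -0.018, -0.02]
ft_force: [-0.4, -0.1, 0.0]
grip_width: 0.648
```

```bash
python3 -c "
from h import *
where((39,65,333),172)
from cell import optics,state
print(state()['joint_pos'].round(3))
import cv2
for n,c in(('scene',(130,280,210,400)),):
    p=optics.snapshot(n)['pixels'][c[0]:c[1],c[2]:c[3],::-1]
    cv2.imwrite(f'pics/{n}3.png',cv2.resize(p,None,fx=4,fy=4,interpolation=cv2.INTER_CUBIC))
"
```

```text
t 7.1 chest-frame pt [ 38.8  64.  367.7] toolY deg vs chest 0.3 tilt z [-0.054  0.    -0.999] F [-0.4 -0.1  0. ] M [-0.11 -0.01  0.04] w 58.9
tool delta [ 0.9  2.  34.7]
[-0.066  0.431  1.087 -0.004  1.677 -0.133]
```

View pics/scene3.png

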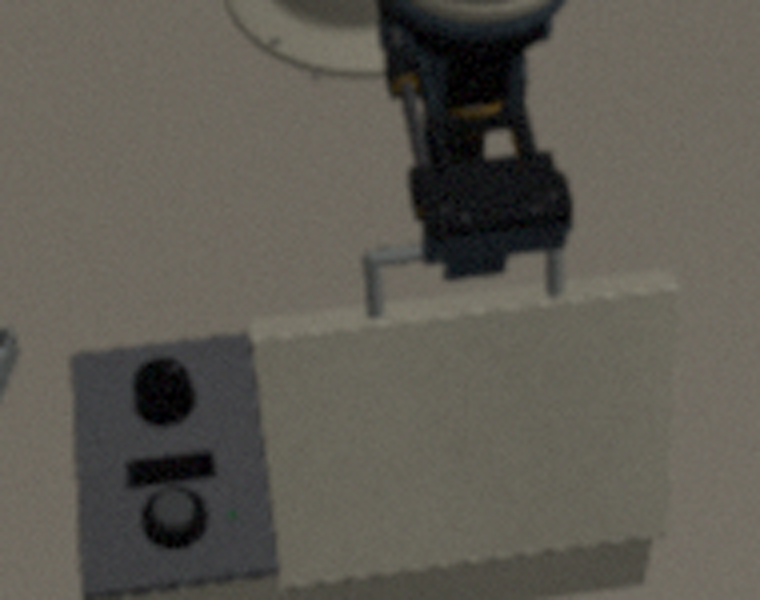

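{"name": "move_arm", "arguments": {
  "increments": [
    [0.3,0,2,9,0],
    [0.3,0,1,9,0],
    [0.3,0,0,7,0],
    [0.3,0,0,5,0]
  ]
}}

```text
t: 7.55
tcp_pos: [633.1, 19.6, 504.8]
orientation: [0.682, 0.731, -0.02, -0.021]
ft_force: [-0.2, -0.5, 0.7]
grip_width: 0.651
```

```bash
python3 -c "
from h import *
where((39,65,333),172)"
```

```text
t 7.55 chest-frame pt [ 38.1  66.5 333.1] toolY deg vs chest 0.5 tilt z [-0.057  0.    -0.998] F [-0.2 -0.5  0.7] M [-0.05  0.01  0.03] w 59.3
tool delta [-1.6  0.9  0. ]
```

{"name": "move_arm", "arguments": {
  "increments": [
    [-1,0,0,0,0],
    [-1,0,0,0,0],
    [-1,0,0,0,0],
    [-1,0,0,0,0],
    [-1,0,0,0,0]
  ],
  "newtons": 15
}}

```text
t: 8.05
tcp_pos: [632.8, 19.8, 505.2]
orientation: [0.682, 0.731, -0.019, -0.021]
ft_force: [0.7, 0.9, 0.5]
grip_width: 0.244
```

```bash
python3 -c "
from h import *
where((39,65,333),172)"
```

```text
t 8.05 chest-frame pt [ 38.   66.7 333.5] toolY deg vs chest 0.5 tilt z [-0.057  0.    -0.998] F [0.7 0.9 0.5] M [-0.06 -0.   -0.02] w 22.2
tool delta [-1.7  1.   0.4]
```

{"name": "move_arm", "arguments": {
  "increments": [
    [-1,0,0,0,0],
    [-1,0,0,0,0],
    [-1,0,0,0,0]
  ]
}}

```text
t: 8.35
tcp_pos: [632.8, 19.7, 505.5]
orientation: [0.682, 0.731, -0.019, -0.021]
ft_force: [0.0, 0.7, -0.6]
grip_width: 0.102
```

```bash
cat >> h.py <<'E'
def arc(steps,th1=None):
    """tool-frame deltas along the lid arc from present grasp point"""
    from cell import state
    s=state();R=Rn.from_quat(s["orientation"]).as_matrix();g=s["tcp_pos"]+R[:,2]*172
    c,sn=np.cos(Q[2]),np.sin(Q[2]);d=g-[Q[0],Q[1],0];x=c*d[0]+sn*d[1];r=240.25
    a=np.arctan2(g[2]-101,100-x);print("radius",np.hypot(g[2]-101,100-x).round(1),"theta",(a-.0458).round(3))
    prev=g
    for st in steps:
        a-=st/r;n=c2w(Q,(100-r*np.cos(a),65,101+r*np.sin(a)));print((R.T@(n-prev)).round(1),"theta",round(a-.0458,3));prev=n
E
python3 -c "
from h import *
where()
arc([10]*10)"
```

```text
t 8.35 chest-frame pt [ 38.1  66.6 333.8] toolY deg vs chest 0.5 tilt z [-0.056  0.    -0.998] F [ 0.   0.7 -0.6] M [-0.07 -0.05 -0.08] w 9.3
radius 240.9 theta 1.265
[-1.6 -9.3  3.9] theta 1.224
[ 0.1 -9.3  3.7] theta 1.182
[ 0.1 -9.1  4.1] theta 1.14
[ 0.1 -9.   4.5] theta 1.099
[ 0.1 -8.8  4.8] theta 1.057
[ 0.1 -8.6  5.2] theta 1.015
[ 0.1 -8.3  5.5] theta 0.974
[ 0.  -8.1  5.9] theta 0.932
[ 0.  -7.8  6.2] theta 0.891
[ 0.  -7.6  6.5] theta 0.849
```

{"name": "move_arm", "arguments": {
  "increments": [
    [-1,0,-9,3,0],
    [-1,0,-9,4,0],
    [-1,0,-9,4,0],
    [-1,0,-9,4,0],
    [-1,0,-9,5,0]
  ]
}}

```text
t: 8.85
tcp_pos: [583.5, 16.6, 487.0]
orientation: [0.682, 0.731, -0.018, -0.02]
ft_force: [2.5, 0.6, -2.9]
grip_width: 0.102
```

```bash
python3 -c "
from h import *
where()
arc([10]*6)"
```

```text
t 8.85 chest-frame pt [-10.9  66.5 315.2] toolY deg vs chest 0.5 tilt z [-0.054  0.001 -0.999] F [ 2.5  0.6 -2.9] M [-0.03 -0.49 -0.11] w 9.3
radius 241.3 theta 1.047
[-1.5 -8.   6.1] theta 1.006
[ 0.1 -8.3  5.6] theta 0.964
[ 0.  -8.   5.9] theta 0.922
[ 0.  -7.8  6.3] theta 0.881
[ 0.  -7.5  6.6] theta 0.839
[ 0.  -7.2  6.9] theta 0.797
```

{"name": "move_arm", "arguments": {
  "increments": [
    [-1,0,-8.3,5.7,0],
    [-1,0,-8.3,5.7,0],
    [-1,0,-8,6,0],
    [-1,0,-7.8,6.3,0],
    [-1,0,-7.5,6.6,0]
  ]
}}

```text
t: 9.35
tcp_pos: [536.6, 13.6, 456.2]
orientation: [0.682, 0.731, -0.018, -0.019]
ft_force: [8.4, 0.2, -10.3]
grip_width: 0.102
```

```bash
python3 -c "
from h import *
where()
arc([10]*6)"
```

```text
t 9.35 chest-frame pt [-57.6  66.4 284.4] toolY deg vs chest 0.5 tilt z [-0.052  0.001 -0.999] F [  8.4   0.2 -10.3] M [ 0.01 -1.68 -0.1 ] w 9.3
radius 241.8 theta 0.815
[-1.4 -6.   8.2] theta 0.774
[ 0.  -6.8  7.3] theta 0.732
[ 0.  -6.5  7.6] theta 0.69
[ 0.  -6.2  7.9] theta 0.649
[ 0.  -5.8  8.1] theta 0.607
[ 0.  -5.5  8.4] theta 0.565
```

{"name": "move_arm", "arguments": {
  "increments": [
    [-1,0,-6,8.2,0],
    [-1,0,-6.5,7.6,0],
    [-1,0,-6.3,7.9,0],
    [-1,0,-5.9,8.1,0],
    [-1,0,-5.5,8.4,0]
  ]
}}

```text
t: 9.85
tcp_pos: [498.7, 11.3, 415.4]
orientation: [0.682, 0.731, -0.017, -0.018]
ft_force: [7.8, 0.5, -6.2]
grip_width: 0.104
```

```bash
python3 -c "
from h import *
where()
arc([10]*6)"
```

```text
t 9.85 chest-frame pt [-95.3  66.3 243.6] toolY deg vs chest 0.5 tilt z [-0.05   0.    -0.999] F [ 7.8  0.5 -6.2] M [ 0.03 -1.22 -0.11] w 9.5
radius 241.8 theta 0.585
[-1.3 -4.   9.3] theta 0.543
[ 0.  -5.   8.7] theta 0.502
[ 0.  -4.6  8.9] theta 0.46
[ 0.  -4.2  9.1] theta 0.419
[ 0.  -3.8  9.2] theta 0.377
[-0.  -3.4  9.4] theta 0.335
```

{"name": "move_arm", "arguments": {
  "increments": [
    [-1,0,-4,9.2,0],
    [-1,0,-4.6,8.8,0],
    [-1,0,-4.4,9,0],
    [-1,0,-4,9.1,0],
    [-1,0,-3.6,9.2,0]
  ]
}}

```text
t: 10.35
tcp_pos: [472.1, 9.7, 368.1]
orientation: [0.682, 0.731, -0.017, -0.018]
ft_force: [4.1, -0.6, -2.3]
grip_width: 0.106
```

```bash
python3 -c "
from h import *
where()
arc([10]*6)"
```

```text
t 10.35 chest-frame pt [-121.9   66.3  196.3] toolY deg vs chest 0.5 tilt z [-0.05  -0.    -0.999] F [ 4.1 -0.6 -2.3] M [-0.03 -0.76 -0.1 ] w 9.6
radius 241.5 theta 0.36
[-1.3 -2.1  9.9] theta 0.318
[-0.  -2.9  9.6] theta 0.277
[-0.  -2.5  9.7] theta 0.235
[-0.  -2.1  9.8] theta 0.193
[-0.  -1.7  9.9] theta 0.152
[-0.  -1.3  9.9] theta 0.11
```

{"name": "move_arm", "arguments": {
  "increments": [
    [-1,0,-2.3,9.7,0],
    [-1,0,-2.6,9.6,0],
    [-1,0,-2.4,9.7,0],
    [-1,0,-2,9.8,0],
    [-1,0,-1.6,9.8,0]
  ]
}}

```text
t: 10.85
tcp_pos: [457.1, 8.8, 316.1]
orientation: [0.682, 0.731, -0.017, -0.018]
ft_force: [3.5, 1.4, -2.1]
grip_width: 0.101
```

```bash
python3 -c "
from h import *
where()
arc([6]*6)"
```

```text
t 10.85 chest-frame pt [-137.    66.3  144.3] toolY deg vs chest 0.5 tilt z [-0.05  -0.    -0.999] F [ 3.5  1.4 -2.1] M [-0.06 -0.75 -0.07] w 9.2
radius 241.0 theta 0.135
[-1.3 -0.   6. ] theta 0.11
[-0.  -0.6  6. ] theta 0.085
[-0.  -0.4  6. ] theta 0.06
[-0.  -0.3  6. ] theta 0.035
[-0.  -0.1  6. ] theta 0.01
[-0.  0.  6.] theta -0.015
```

{"name": "move_arm", "arguments": {
  "increments": [
    [-1,0,-0.3,6,0],
    [-1,0,-0.4,6,0],
    [-1,0,-0.3,6,0],
    [-1,0,-0.2,6,0],
    [-1,0,0,5,0]
  ]
}}

```text
t: 11.35
tcp_pos: [454.0, 8.7, 284.6]
orientation: [0.682, 0.731, -0.017, -0.018]
ft_force: [-3.4, -0.6, 23.9]
grip_width: 0.106
```

```bash
python3 -c "
from h import *
where()
arc([3])"
```

```text
t 11.35 chest-frame pt [-140.2   66.3  112.9] toolY deg vs chest 0.5 tilt z [-0.051 -0.    -0.999] F [-3.4 -0.6 23.9] M [-0.17  0.93 -0.11] w 9.6
radius 240.5 theta 0.004
[-1.3  0.2  3. ] theta -0.009
```

{"name": "move_arm", "arguments": {
  "increments": [
    [-1,0,0,0,0],
    [-0.42,0,0,0,0],
    [-0.42,0,0,0,0],
    [-0.42,0,0,0,0]
  ]
}}

```text
t: 11.75
tcp_pos: [453.8, 8.7, 284.0]
orientation: [0.682, 0.731, -0.018, -0.019]
ft_force: [0.4, -0.2, 0.1]
grip_width: 0.284
```

```bash
python3 -c "
from h import *
where()"
```

```text
t 11.75 chest-frame pt [-140.5   66.4  112.2] toolY deg vs chest 0.5 tilt z [-0.051 -0.    -0.999] F [ 0.4 -0.2  0.1] M [-0.02 -0.01 -0.01] w 25.8
```

{"name": "move_arm", "arguments": {
  "increments": [
    [-0.42,0,0,-15,0],
    [-0.42,0,0,-25,0],
    [0.3,0,0,-40,0],
    [0.3,0,0,-30,0],
    [0.3,0,0,0,0]
  ]
}}

```text
t: 12.25
tcp_pos: [459.2, 8.9, 397.1]
orientation: [0.682, 0.731, -0.019, -0.02]
ft_force: [0.1, 0.8, -1.5]
grip_width: 0.522
```

```bash
python3 -c "
from h import *
where((-45,-130,160))
from cell import optics
import cv2
for n,c in(('top',(130,240,240,420)),('scene',(150,300,210,400))):
    p=optics.snapshot(n)['pixels'][c[0]:c[1],c[2]:c[3],::-1]
    cv2.imwrite(f'pics/{n}4.png',cv2.resize(p,None,fx=4,fy=4,interpolation=cv2.INTER_CUBIC))
"
```

```text
t 12.25 chest-frame pt [-135.6   66.3  225.3] toolY deg vs chest 0.5 tilt z [-0.055  0.    -0.999] F [ 0.1  0.8 -1.5] M [-0.09  0.02  0.03] w 47.5
tool delta [-197.3   92.3   59.6]
```

View pics/top4.png

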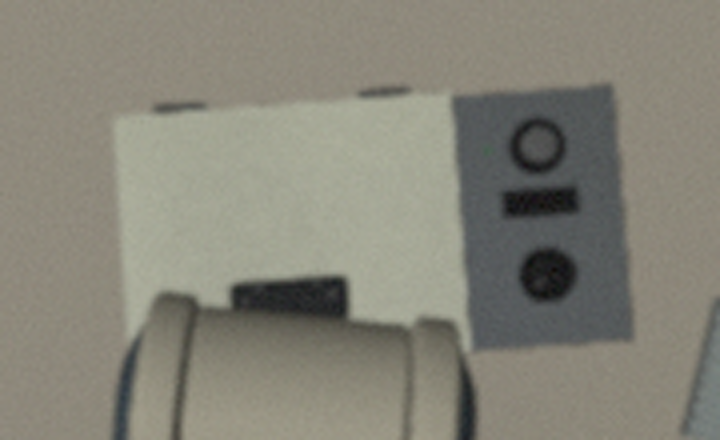

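View pics/scene4.png

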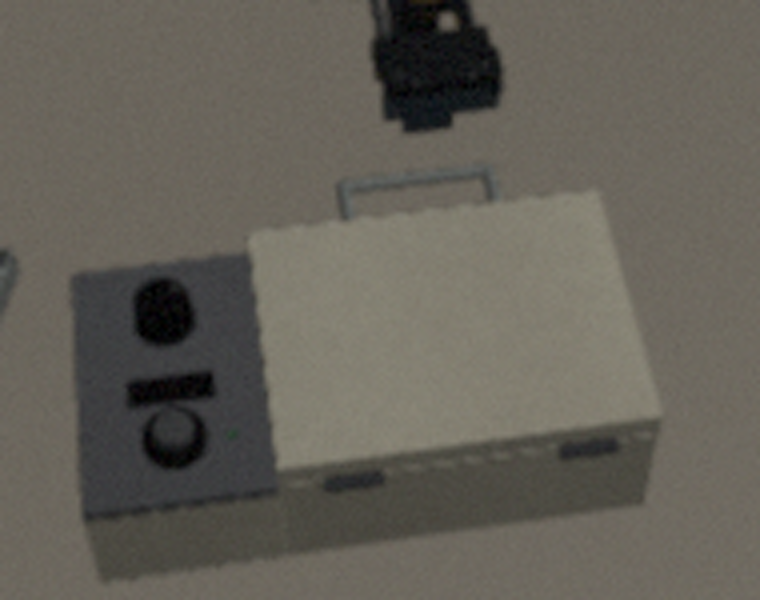

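Run:
```python
from h import *
from cell import optics
T=optics.snapshot("top");S=optics.snapshot("scene")
zt=lambda u,v:((u+.5)/4-.5+240,(v+.5)/4-.5+130)
zs=lambda u,v:((u+.5)/4-.5+210,(v+.5)/4-.5+150)
obs=[(T,(-100,-195,100),zt(633,340)),(T,(100,-195,100),zt(611,86)),(T,(100,195,123),zt(115,116)),(T,(-45,-130,131),zt(549,275)),
(T,(55,-130,112),zt(538,146)),
(S,(-100,-195,100),zs(72,275)),(S,(100,-195,100),zs(85,515)),(S,(100,195,123),zs(660,415)),(S,(-100,195,123),zs(600,192)),(S,(-140,65,117),zs(418,178)),(S,(100,-195,0),zs(104,580))]
for o in (obs,obs[:5],obs[5:]):
    r=least_squares(lambda q:np.concatenate([proj(p,c2w(q,P))-o_ for p,P,o_ in o]),[620,-45,0],loss="soft_l1",x_scale=[100,100,.1])
    print(r.x,np.round(r.fun.reshape(-1,2),1).tolist())
    print(c2w(r.x,(-45,-130,121)),c2w(r.x,(55,-130,121)))
for l in("timer_grip","start_top"):
    print([(d["centre"],d["conf"]) for d in optics.boxes_of(l,T)][:2])
```

```text
[ 5.89155829e+02 -4.86469447e+01  5.92966814e-02] [[0.0, 0.1], [0.5, -0.5], [-1.2, -0.4], [0.3, -0.3], [-0.4, -0.2], [0.1, -1.0], [-0.8, -0.6], [1.0, 0.3], [-0.1, -0.8], [-0.0, -1.2], [-0.4, 0.9]]
[ 551.93897015 -181.08525262  121.        ] [ 651.76321683 -175.15905875  121.        ]
[ 5.88415018e+02 -4.89070900e+01  5.90149779e-02] [[0.1, 0.3], [0.6, -0.2], [-1.1, -0.1], [0.4, -0.1], [-0.3, 0.1]]
[ 551.16085256 -181.33490855  121.        ] [ 650.98676472 -175.43683575  121.        ]
[ 5.90335988e+02 -4.83798998e+01  6.15108435e-02] [[0.1, -0.5], [-0.6, -0.1], [1.3, 0.5], [-0.1, -0.6], [0.0, -0.9], [-0.3, 1.4]]
[ 553.41246002 -180.90028714  121.        ] [ 653.22334047 -174.75308092  121.        ]
[([604.8, -69.9, 123.5], 0.25)]
[]
```

{"name": "move_arm", "arguments": {
  "increments": [
    [0.25,-40,19,0,0],
    [0.25,-40,19,0,0],
    [0.25,-40,19,0,0],
    [0.25,-40,18,0,0],
    [0.25,-35,15,0,0]
  ],
  "newtons": 30
}}

```text
t: 13.05
tcp_pos: [562.2, -182.1, 380.5]
orientation: [0.68, 0.733, -0.023, -0.028]
ft_force: [0.6, 0.4, 0.2]
grip_width: 0.626
```

```bash
python3 -c "
from h import *
where((-45,-130,160))"
```

```text
t 13.05 chest-frame pt [ -47.1 -129.6  208.9] toolY deg vs chest 0.8 tilt z [-0.071  0.004 -0.997] F [0.6 0.4 0.2] M [-0.07 -0.05 -0.05] w 57.0
tool delta [-0.9  5.6 48.6]
```

{"name": "move_arm", "arguments": {
  "increments": [
    [0.25,0,2,-5,0],
    [0.25,0,-48,0,0],
    [0.25,0,-48,0,0],
    [0.25,0,0,0,0]
  ]
}}

```text
t: 13.45
tcp_pos: [467.9, -193.0, 386.5]
orientation: [0.681, 0.731, -0.024, -0.031]
ft_force: [-0.4, -0.2, 0.2]
grip_width: 0.622
```

```bash
python3 -c "
from h import *
where((-45,-130,190))"
```

```text
t 13.45 chest-frame pt [-143.  -134.2  215. ] toolY deg vs chest 0.7 tilt z [-0.077  0.008 -0.997] F [-0.4 -0.2  0.2] M [-0.12  0.02 -0.  ] w 56.6
tool delta [ 2.8 99.7 17.5]
```

{"name": "move_arm", "arguments": {
  "increments": [
    [0.25,0,12,-15,0],
    [0.25,0,12,-15,0],
    [0.25,0,12,-15,0],
    [0.25,0,12,-15,0],
    [0.25,0,12,-15,0]
  ]
}}

```text
t: 13.95
tcp_pos: [532.8, -187.1, 454.0]
orientation: [0.681, 0.731, -0.025, -0.037]
ft_force: [0.5, -0.5, -0.1]
grip_width: 0.627
```

```bash
python3 -c "
from h import *
where((-45,-130,190))"
```

```text
t 13.95 chest-frame pt [ -79.5 -131.1  282.7] toolY deg vs chest 0.6 tilt z [-0.087  0.013 -0.996] F [ 0.5 -0.5 -0.1] M [-0.12 -0.07  0.06] w 57.1
tool delta [-1.  42.4 89.3]
```

{"name": "move_arm", "arguments": {
  "increments": [
    [0.25,0,10,48,0],
    [0.25,0,10,45,0],
    [0.25,0,0,0,0]
  ]
}}

```text
t: 14.25
tcp_pos: [547.8, -183.2, 358.8]
orientation: [0.681, 0.731, -0.024, -0.034]
ft_force: [-0.7, 0.5, -0.2]
grip_width: 0.626
```

```bash
python3 -c "
from h import *
where((-45,-130,160))"
```

```text
t 14.25 chest-frame pt [ -63.5 -128.4  187.4] toolY deg vs chest 0.7 tilt z [-0.083  0.012 -0.996] F [-0.7  0.5 -0.2] M [-0.06  0.03  0.02] w 56.9
tool delta [-2.2 20.7 25.8]
```

{"name": "move_arm", "arguments": {
  "increments": [
    [0.25,0,0,0,8.5],
    [0.25,0,0,0,8.5],
    [0.25,0,0,0,8.5],
    [0.25,0,0,0,8.5],
    [0.25,0,0,0,8.5]
  ]
}}

```text
t: 14.75
tcp_pos: [548.0, -181.9, 363.8]
orientation: [0.902, 0.43, -0.036, -0.024]
ft_force: [0.6, 0.4, -0.9]
grip_width: 0.626
```

{"name": "move_arm", "arguments": {
  "increments": [
    [0.25,0,0,0,8.5],
    [0.25,0,0,0,8.5],
    [0.25,0,0,0,8.5],
    [0.25,0,0,0,8.5],
    [0.25,0,0,0,8.5]
  ]
}}

```text
t: 15.25
tcp_pos: [548.1, -181.2, 372.4]
orientation: [0.997, 0.07, -0.041, -0.009]
ft_force: [-0.8, -0.4, 1.1]
grip_width: 0.623
```

{"name": "move_arm", "arguments": {
  "increments": [
    [0.25,0,0,0,8.5],
    [0.25,0,0,0,8.5],
    [0.25,0,0,0,8.5],
    [0.25,0,0,0,6],
    [0.25,0,0,0,0]
  ]
}}

```text
t: 15.75
tcp_pos: [548.1, -180.3, 381.0]
orientation: [0.977, -0.209, -0.041, 0.003]
ft_force: [-0.9, 0.1, -0.8]
grip_width: 0.625
```

```bash
python3 -c "
from h import *
where((-45,-130,160))
from cell import state;print(state()['joint_pos'].round(2))"
```

```text
t 15.75 chest-frame pt [ -62.8 -125.8  209.5] toolY deg vs chest -117.6 tilt z [-0.081  0.011 -0.997] F [-0.9  0.1 -0.8] M [0.03 0.09 0.02] w 56.9
tool delta [21.5 -5.6 47.9]
[-0.41  0.47  1.47 -0.02  1.29  1.59]
```

{"name": "move_arm", "arguments": {
  "increments": [
    [0.25,7,-2,10,0],
    [0.25,7,-2,10,0],
    [0.25,7,-2,10,0],
    [0.25,0,0,5,0]
  ]
}}

```text
t: 16.15
tcp_pos: [568.8, -183.1, 343.6]
orientation: [0.978, -0.205, -0.04, 0.003]
ft_force: [0.5, -0.1, -0.6]
grip_width: 0.626
```

```bash
python3 -c "
from h import *
where((-45,-130,126))
from cell import optics
import cv2
for n,c in(('top',(130,240,240,420)),('scene',(150,300,210,400))):
    p=optics.snapshot(n)['pixels'][c[0]:c[1],c[2]:c[3],::-1]
    cv2.imwrite(f'pics/{n}5.png',cv2.resize(p,None,fx=4,fy=4,interpolation=cv2.INTER_CUBIC))
"
```

```text
t 16.15 chest-frame pt [ -41.9 -129.9  172.2] toolY deg vs chest -117.1 tilt z [-0.079  0.01  -0.997] F [ 0.5 -0.1 -0.6] M [-0.01  0.09 -0.  ] w 57.0
tool delta [ 0.8  0.4 46.2]
```

View pics/scene5.png

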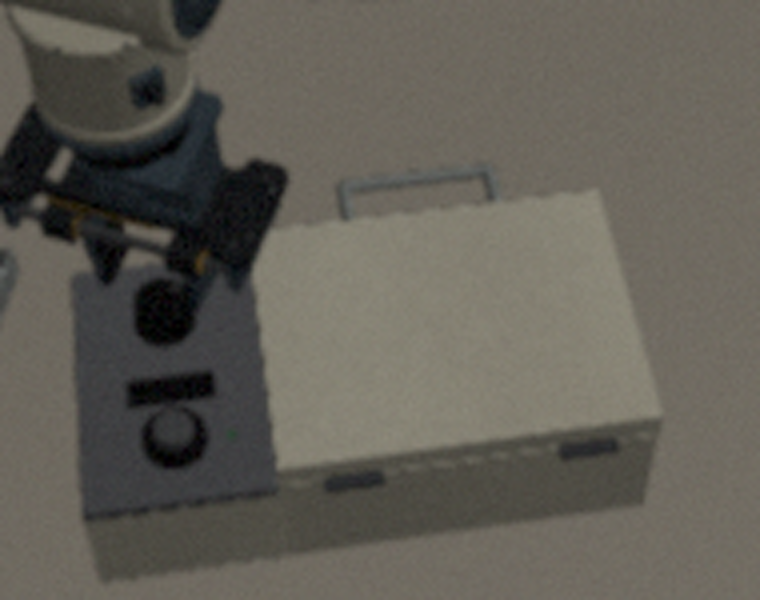

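{"name": "move_arm", "arguments": {
  "increments": [
    [0.25,0.4,0.2,10,0],
    [0.25,0.4,0.2,10,0],
    [0.25,0,0,10,0],
    [0.25,0,0,10,0],
    [0.25,0,0,4,0]
  ]
}}

```text
t: 16.75
tcp_pos: [564.3, -183.2, 296.4]
orientation: [0.978, -0.205, -0.04, 0.003]
ft_force: [-0.1, 0.4, 0.4]
grip_width: 0.626
```

```bash
python3 -c "
from h import *
where((-45,-130,125))"
```

```text
t 16.75 chest-frame pt [ -46.6 -129.7  125. ] toolY deg vs chest -117.1 tilt z [-0.08   0.011 -0.997] F [-0.1  0.4  0.4] M [-0.04  0.13 -0.04] w 57.0
tool delta [ 1.6 -0.4 -0.1]
```

Aligned. Grip.

{"name": "move_arm", "arguments": {
  "increments": [
    [-1,0,0,0,0],
    [-1,0,0,0,0],
    [-1,0,0,0,0],
    [-1,0,0,0,0]
  ],
  "newtons": 30
}}

```text
t: 17.15
tcp_pos: [564.3, -183.0, 296.2]
orientation: [0.978, -0.205, -0.041, 0.003]
ft_force: [-0.6, -1.3, -10.1]
grip_width: 0.394
```

```bash
python3 -c "
from h import *
where((-45,-130,125))"
```

```text
t 17.15 chest-frame pt [ -46.6 -129.4  124.8] toolY deg vs chest -117.1 tilt z [-0.081  0.011 -0.997] F [ -0.6  -1.3 -10.1] M [-0.11 -0.03  0.03] w 35.9
tool delta [ 1.7 -0.2 -0.4]
```

{"name": "move_arm", "arguments": {
  "increments": [
    [-1,0,0,0,-6],
    [-1,0,0,0,-6],
    [-1,0,0,0,-6]
  ]
}}

```text
t: 17.45
tcp_pos: [564.1, -183.8, 296.1]
orientation: [0.998, -0.045, -0.041, -0.003]
ft_force: [0.4, -2.1, -5.8]
grip_width: 0.402
```

```bash
python3 -c "
from h import *
where((-45,-130,125))"
```

```text
t 17.45 chest-frame pt [ -47.  -130.5  124.7] toolY deg vs chest -98.6 tilt z [-0.081  0.009 -0.997] F [ 0.4 -2.1 -5.8] M [-0.84 -0.01  0.15] w 36.5
tool delta [ 1.9 -0.8 -0.4]
```

{"name": "move_arm", "arguments": {
  "increments": [
    [-1,0,0,0,-6],
    [-1,0,0,0,-6]
  ]
}}

```text
t: 17.65
tcp_pos: [564.1, -184.3, 296.3]
orientation: [0.997, 0.064, -0.04, -0.006]
ft_force: [0.6, -1.2, -6.6]
grip_width: 0.396
```

```bash
python3 -c "
from h import *
where((-45,-130,125))"
```

```text
t 17.65 chest-frame pt [ -47.  -131.2  124.9] toolY deg vs chest -86.2 tilt z [-0.081  0.008 -0.997] F [ 0.6 -1.2 -6.6] M [-1.01 -0.07  0.07] w 36.1
tool delta [ 2.1 -1.1 -0.3]
```

{"name": "move_arm", "arguments": {
  "increments": [
    [-1,0,0,0,-6],
    [-1,0,0,0,-6]
  ]
}}

```text
t: 17.85
tcp_pos: [564.2, -184.7, 296.5]
orientation: [0.984, 0.173, -0.039, -0.01]
ft_force: [0.6, -0.5, -5.9]
grip_width: 0.4
```

```bash
python3 -c "
from h import *
where((-45,-130,125))"
```

```text
t 17.85 chest-frame pt [ -46.8 -132.   125. ] toolY deg vs chest -73.6 tilt z [-0.08   0.006 -0.997] F [ 0.6 -0.5 -5.9] M [-1.08 -0.22 -0.1 ] w 36.4
tool delta [ 2.3 -1.4 -0.1]
```

{"name": "move_arm", "arguments": {
  "increments": [
    [-1,0.4,-0.4,0,-5],
    [-1,0.4,-0.4,0,-5]
  ]
}}

```text
t: 18.05
tcp_pos: [564.6, -184.6, 296.7]
orientation: [0.964, 0.262, -0.038, -0.012]
ft_force: [-2.2, -4.8, -5.8]
grip_width: 0.402
```

```bash
python3 -c "
from h import *
where((-45,-130,125))"
```

```text
t 18.05 chest-frame pt [ -46.5 -132.3  125.2] toolY deg vs chest -63.2 tilt z [-0.08   0.003 -0.997] F [-2.2 -4.8 -5.8] M [-1.9  -0.06  0.19] w 36.6
tool delta [ 2.4 -1.4  0.1]
```

{"name": "move_arm", "arguments": {
  "increments": [
    [-1,0.2,-0.3,0,-5],
    [-1,0,0,0,-5]
  ]
}}

```text
t: 18.25
tcp_pos: [564.6, -184.8, 296.8]
orientation: [0.937, 0.348, -0.037, -0.015]
ft_force: [1.1, 2.9, -1.8]
grip_width: 0.399
```

```bash
python3 -c "
from h import *
where((-45,-130,125))"
```

```text
t 18.25 chest-frame pt [ -46.4 -132.9  125.4] toolY deg vs chest -52.8 tilt z [-0.08   0.002 -0.997] F [ 1.1  2.9 -1.8] M [-0.03 -0.34 -0.77] w 36.3
tool delta [ 2.9 -1.4  0.3]
```

{"name": "move_arm", "arguments": {
  "increments": [
    [-1,0,0,0,-5],
    [-1,0,0,0,-5]
  ]
}}

```text
t: 18.45
tcp_pos: [564.6, -185.3, 297.2]
orientation: [0.901, 0.431, -0.035, -0.017]
ft_force: [4.4, 1.8, -5.2]
grip_width: 0.402
```

```bash
python3 -c "
from h import *
where((-45,-130,125))"
```

```text
t 18.45 chest-frame pt [ -46.3 -133.5  125.7] toolY deg vs chest -42.4 tilt z [-0.079  0.001 -0.997] F [ 4.4  1.8 -5.2] M [-0.25 -0.79 -0.67] w 36.6
tool delta [ 3.5 -1.4  0.6]
```

{"name": "move_arm", "arguments": {
  "increments": [
    [0.1,0,0,0,0],
    [0.1,1.5,-0.7,0,0],
    [0.1,1.5,-0.7,0,0],
    [0.1,0,0,0,0]
  ]
}}

```text
t: 18.85
tcp_pos: [565.7, -181.9, 298.0]
orientation: [0.902, 0.43, -0.035, -0.017]
ft_force: [0.1, 0.8, -0.4]
grip_width: 0.549
```

```bash
python3 -c "
from h import *
where((-45,-130,125))"
```

```text
t 18.85 chest-frame pt [ -44.8 -130.4  126.5] toolY deg vs chest -42.6 tilt z [-0.077 -0.    -0.997] F [ 0.1  0.8 -0.4] M [-0.07  0.08 -0.04] w 49.9
tool delta [ 0.2 -0.3  1.5]
```

{"name": "move_arm", "arguments": {
  "increments": [
    [-1,0,0,1.5,0],
    [-1,0,0,0,0],
    [-1,0,0,0,0],
    [-1,0,0,0,0]
  ],
  "newtons": 45
}}

```text
t: 19.25
tcp_pos: [566.2, -182.1, 296.8]
orientation: [0.903, 0.429, -0.034, -0.016]
ft_force: [0.1, -0.1, 1.2]
grip_width: 0.403
```

```bash
python3 -c "
from h import *
where((-45,-130,125))"
```

```text
t 19.25 chest-frame pt [ -44.  -130.8  125.3] toolY deg vs chest -42.7 tilt z [-0.075 -0.001 -0.997] F [ 0.1 -0.1  1.2] M [-0.21 -0.25  0.02] w 36.7
tool delta [-0.1 -1.3  0.4]
```

{"name": "move_arm", "arguments": {
  "increments": [
    [-1,0,0,0,6],
    [-1,0,0,0,6],
    [-1,0,0,0,6],
    [-1,0,0,0,6],
    [-1,0,0,0,6]
  ]
}}

```text
t: 19.75
tcp_pos: [566.1, -182.1, 296.9]
orientation: [0.984, 0.172, -0.037, -0.006]
ft_force: [-1.2, -2.7, 9.6]
grip_width: 0.397
```

```bash
python3 -c "
from h import *
where((-45,-130,125))"
```

```text
t 19.75 chest-frame pt [ -44.1 -130.6  125.4] toolY deg vs chest -73.7 tilt z [-0.076 -0.    -0.997] F [-1.2 -2.7  9.6] M [ 0.08  0.44 -0.03] w 36.1
tool delta [-0.7 -0.8  0.5]
```

{"name": "move_arm", "arguments": {
  "increments": [
    [-1,0,0,0,6],
    [-1,0,0,0,6],
    [-1,0,0,0,6],
    [-1,0,0,0,6],
    [-1,0,0,0,6]
  ]
}}

```text
t: 20.25
tcp_pos: [566.1, -182.1, 296.8]
orientation: [0.994, -0.101, -0.038, 0.003]
ft_force: [0.8, -1.2, 1.3]
grip_width: 0.395
```

```bash
python3 -c "
from h import *
where((-45,-130,125))"
```

```text
t 20.25 chest-frame pt [ -44.  -130.4  125.3] toolY deg vs chest -105.0 tilt z [-0.075  0.001 -0.997] F [ 0.8 -1.2  1.3] M [ 0.67 -0.44  0.17] w 35.9
tool delta [-1.  -0.2  0.4]
```

62.3° done; 37.7° left (overruns ~4%).

{"name": "move_arm", "arguments": {
  "increments": [
    [-1,0,0,0,6],
    [-1,0,0,0,6],
    [-1,0,0,0,6],
    [-1,0,0,0,6],
    [-1,0,0,0,6]
  ]
}}

```text
t: 20.75
tcp_pos: [566.2, -182.4, 296.5]
orientation: [0.93, -0.366, -0.035, 0.012]
ft_force: [-0.5, -2.4, -0.4]
grip_width: 0.4
```

```bash
python3 -c "
from h import *
where((-45,-130,125))"
```

```text
t 20.75 chest-frame pt [ -43.8 -130.4  124.9] toolY deg vs chest -136.4 tilt z [-0.075  0.003 -0.997] F [-0.5 -2.4 -0.4] M [ 0.68 -0.82 -0.03] w 36.4
tool delta [-1.1  0.6  0. ]
```

{"name": "move_arm", "arguments": {
  "increments": [
    [-1,0,0,0,6.5],
    [-1,0,0,0,0]
  ]
}}

```text
t: 20.95
tcp_pos: [566.2, -182.5, 296.5]
orientation: [0.906, -0.422, -0.034, 0.014]
ft_force: [-1.6, -2.6, 0.5]
grip_width: 0.399
```

```bash
python3 -c "
from h import *
where((-45,-130,125))"
```

```text
t 20.95 chest-frame pt [ -43.7 -130.3  124.9] toolY deg vs chest -143.3 tilt z [-0.074  0.004 -0.997] F [-1.6 -2.6  0.5] M [ 0.79 -0.87  0.16] w 36.3
tool delta [-1.1  0.8  0. ]
```

{"name": "move_arm", "arguments": {
  "increments": [
    [0.1,0,0,0,0],
    [0.1,0,0,0,0],
    [0.1,0,0,0,0],
    [0.1,0,0,-15,0],
    [0.1,0,0,-25,0]
  ]
}}

```text
t: 21.45
tcp_pos: [567.6, -182.2, 334.1]
orientation: [0.909, -0.416, -0.039, 0.014]
ft_force: [-0.2, 0.5, 0.2]
grip_width: 0.545
```

```bash
python3 -c "
from h import *
where((55,-130,160),191)"
```

```text
t 21.45 chest-frame pt [ -45.3 -129.4  143.7] toolY deg vs chest -142.5 tilt z [-0.082  0.006 -0.997] F [-0.2  0.5  0.2] M [0.05 0.06 0.04] w 49.6
tool delta [ 60.1 -78.1 -24.4]
```

{"name": "move_arm", "arguments": {
  "increments": [
    [0.1,-10,12,-20,0],
    [-1,-27,36,-5,0],
    [-1,-27,36,0,0],
    [-1,-27,36,0,0],
    [-1,-10,12,0,0]
  ]
}}

```text
t: 21.95
tcp_pos: [401.3, -192.3, 375.1]
orientation: [0.911, -0.41, -0.037, 0.014]
ft_force: [0.2, 1.3, -0.4]
grip_width: 0.234
```

```bash
python3 -c "
from h import *
where((55,-130,160),191)
from cell import optics
import cv2
T=optics.snapshot('top');S=optics.snapshot('scene')
print(proj(T,c2w(Q,(-45,-130,131))),proj(S,c2w(Q,(-45,-130,131))))
for n,P in(('top',T),('scene',S)):
    u,v=proj(P,c2w(Q,(-45,-130,131))).round().astype(int)
    p=P['pixels'][v-20:v+20,u-20:u+20,::-1]
    cv2.imwrite(f'pics/{n}6.png',cv2.convertScaleAbs(cv2.resize(p,None,fx=12,fy=12,interpolation=cv2.INTER_CUBIC),alpha=2))
"
```

```text
t 21.95 chest-frame pt [-211.1 -129.8  184.7] toolY deg vs chest -141.8 tilt z [-0.078  0.004 -0.997] F [ 0.2  1.3 -0.4] M [ 0.04  0.16 -0.03] w 21.3
tool delta [ 165.3 -210.     3.9]
[377.38475968 197.9927072 ] [250.04215275 223.58312542]
```

View pics/top6.png

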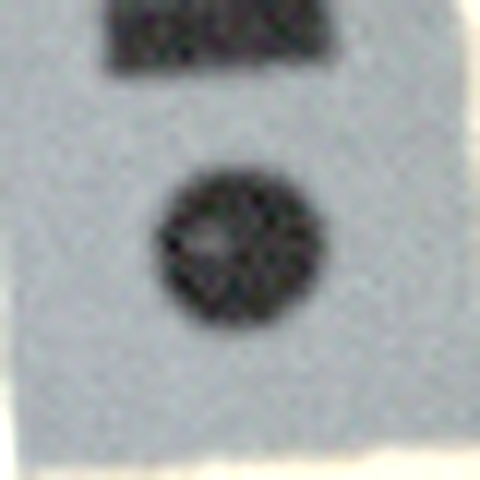

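View pics/scene6.png

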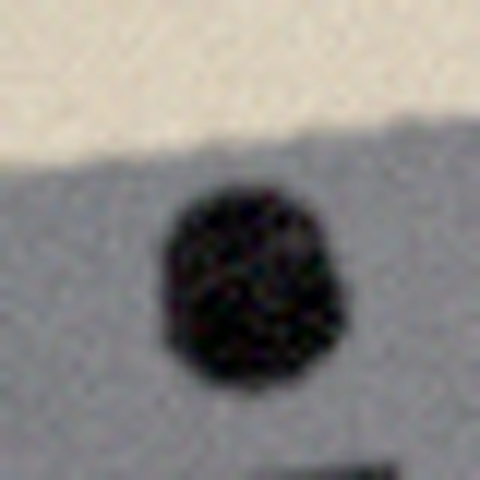

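```bash
python3 -c "
from h import *
from cell import optics
import cv2
a=np.mean([optics.snapshot('top')['pixels'].astype(float) for _ in range(20)],0)
p=a[178:218,357:397].mean(2)
np.save('k.npy',p)
cv2.imwrite('pics/k7.png',cv2.convertScaleAbs(cv2.resize(p,None,fx=14,fy=14,interpolation=cv2.INTER_CUBIC),alpha=2.5))
print(p[12:30,10:30].astype(int))
m=(p<70)&(np.hypot(*(np.mgrid[0:40,0:40]-20))<11)
# disc centre from dark mask filled
w=cv2.morphologyEx(m.astype(np.uint8),cv2.MORPH_CLOSE,np.ones((5,5)))
ys,xs=np.nonzero(w);c=(xs.mean(),ys.mean());print('centre',c,len(xs))
gy,gx=np.mgrid[0:40,0:40];d=np.hypot(gx-c[0],gy-c[1]);k=d<5
b=np.median(p[k]);e=np.clip(p-b-4,0,None)*k
bx,by=(e*gx).sum()/e.sum(),(e*gy).sum()/e.sum();print('bar',bx,by)
dx,dy=bx-c[0],by-c[1]
from math import *
fr=degrees(atan2(1,0.0605+.0099)) # chest front dir in image
print('angle',(degrees(atan2(dy,dx))-fr)%360)
"
```

```text
[[91 90 89 88 89 89 89 88 87 86 87 87 88 88 87 88 88 88 87 88]
 [90 89 89 89 89 87 84 78 75 75 73 77 80 83 86 87 88 88 89 88]
 [90 90 90 89 86 79 66 53 46 43 45 51 59 68 77 84 88 89 89 88]
 [88 90 90 86 74 57 42 29 25 26 27 29 35 42 55 73 85 89 89 89]
 [89 90 89 78 57 35 27 23 25 26 26 27 25 27 39 58 77 88 89 90]
 [89 89 85 70 43 23 25 27 28 27 26 26 26 26 29 45 68 84 88 89]
 [90 88 80 57 32 26 31 31 31 29 27 27 26 26 25 34 55 77 87 89]
 [90 88 74 46 25 32 45 47 41 32 27 27 26 27 25 29 45 71 85 88]
 [90 89 73 43 24 37 48 51 46 34 28 28 28 26 23 26 41 67 86 88]
 [91 89 75 44 26 28 36 38 35 29 29 27 27 27 27 26 43 69 85 88]
 [91 89 76 50 28 22 28 29 28 29 27 30 26 27 27 31 52 75 87 89]
 [90 89 82 61 34 22 22 27 28 27 28 27 27 27 27 39 63 81 88 89]
 [90 90 86 73 48 29 19 25 27 28 27 25 27 27 38 56 76 86 89 88]
 [90 90 90 81 66 47 31 24 26 26 25 27 29 39 57 74 85 89 88 89]
 [90 90 91 88 82 68 50 39 35 32 35 37 44 60 75 85 89 89 88 88]
 [91 90 90 90 88 82 74 66 61 58 62 65 69 77 86 89 89 89 89 89]
 [90 91 90 90 90 89 87 85 83 81 84 85 86 88 89 89 89 89 89 89]
 [90 90 90 90 90 90 90 90 89 89 89 90 89 89 88 89 88 88 88 88]]
centre (np.float64(19.568862275449103), np.float64(20.34131736526946)) 167
bar 16.911308516638467 19.786661026508746
angle 105.81591467008792
```

View pics/k7.png

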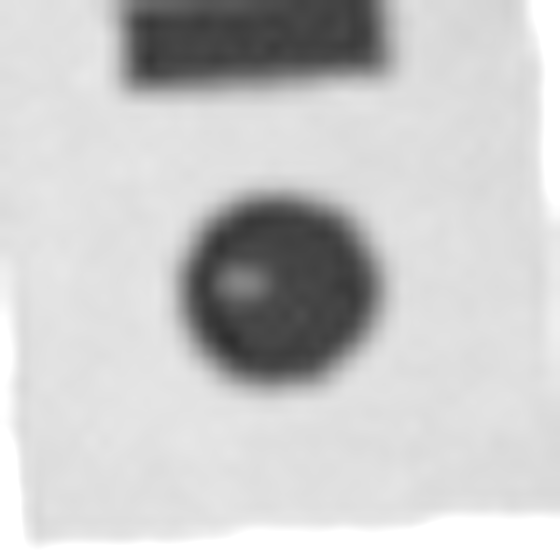

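{"name": "move_arm", "arguments": {
  "increments": [
    [-1,28,-35,0,0],
    [-1,28,-35,0,0],
    [-1,28,-35,0,0],
    [-1,28,-35,0,0],
    [-1,28,-35,0,0]
  ],
  "newtons": 20
}}

```text
t: 23.55
tcp_pos: [630.9, -181.2, 357.5]
orientation: [0.91, -0.412, -0.037, 0.014]
ft_force: [0.6, -1.5, 0.7]
grip_width: 0.007
```

```bash
python3 -c "
from h import *
where((55,-130,130),191)"
```

```text
t 23.55 chest-frame pt [  18.6 -132.7  167.1] toolY deg vs chest -142.1 tilt z [-0.079  0.004 -0.997] F [ 0.6 -1.5  0.7] M [-0.02  0.11 -0.04] w 0.7
tool delta [ 22.2 -32.4  34.2]
```

{"name": "move_arm", "arguments": {
  "increments": [
    [-1,11,-16,0,0],
    [-1,10,-14,3,0],
    [-1,1,-2,8,0],
    [-1,0,0,5,0]
  ]
}}

```text
t: 23.95
tcp_pos: [674.0, -175.3, 335.6]
orientation: [0.911, -0.411, -0.036, 0.014]
ft_force: [0.1, 0.1, -0.2]
grip_width: 0.005
```

```bash
python3 -c "
from h import *
where((55,-130,120),191)"
```

```text
t 23.95 chest-frame pt [  62.2 -129.4  145.2] toolY deg vs chest -141.9 tilt z [-0.078  0.004 -0.997] F [ 0.1  0.1 -0.2] M [0.02 0.12 0.05] w 0.4
tool delta [-2.6  4.7 25.7]
```

{"name": "move_arm", "arguments": {
  "increments": [
    [-1,-2,3,7,0],
    [-1,-1,2,7,0],
    [-1,0,0,5,0]
  ]
}}

```text
t: 24.25
tcp_pos: [663.9, -176.7, 315.5]
orientation: [0.911, -0.411, -0.037, 0.014]
ft_force: [-0.7, -0.2, -0.8]
grip_width: 0.007
```

```bash
python3 -c "
from h import *
where((55,-130,115),191)"
```

```text
t 24.25 chest-frame pt [  51.7 -130.1  125.2] toolY deg vs chest -142.0 tilt z [-0.08   0.004 -0.997] F [-0.7 -0.2 -0.8] M [-0.    0.09  0.03] w 0.7
tool delta [ 2.5 -3.2  9.9]
```

{"name": "move_arm", "arguments": {
  "increments": [
    [-1,2,-2.5,4,0],
    [-1,0.3,-0.4,4,0],
    [-1,0,0,2,0]
  ]
}}

```text
t: 24.55
tcp_pos: [666.2, -176.9, 306.4]
orientation: [0.91, -0.412, -0.037, 0.014]
ft_force: [-8.5, 4.2, 33.8]
grip_width: 0.006
```

```bash
python3 -c "
from h import *
where((55,-130,115),191)"
```

```text
t 24.55 chest-frame pt [  54.2 -130.5  116. ] toolY deg vs chest -142.0 tilt z [-0.079  0.004 -0.997] F [-8.5  4.2 33.8] M [ 0.64  1.95 -0.08] w 0.5
tool delta [ 0.2 -1.   0.9]
```

{"name": "move_arm", "arguments": {
  "increments": [
    [-1,0,0,0,0],
    [-1,0,0,-0.7,0]
  ]
}}

```text
t: 24.75
tcp_pos: [666.1, -176.7, 308.4]
orientation: [0.911, -0.412, -0.036, 0.014]
ft_force: [-1.8, 0.8, 4.2]
grip_width: 0.009
```

{"name": "move_arm", "arguments": {
  "increments": [
    [-1,0,0,-1.5,0]
  ]
}}

```text
t: 24.85
tcp_pos: [666.2, -176.7, 310.1]
orientation: [0.91, -0.412, -0.036, 0.014]
ft_force: [-2.6, 0.2, 2.4]
grip_width: 0.005
```

{"name": "move_arm", "arguments": {
  "increments": [
    [-1,0,0,-1.5,0]
  ]
}}

```text
t: 24.95
tcp_pos: [666.3, -176.7, 311.8]
orientation: [0.911, -0.412, -0.036, 0.014]
ft_force: [-2.7, 1.4, 1.8]
grip_width: 0.007
```

{"name": "move_arm", "arguments": {
  "increments": [
    [-1,0,0,-1.5,0]
  ]
}}

```text
t: 25.05
tcp_pos: [666.5, -176.8, 313.4]
orientation: [0.91, -0.412, -0.036, 0.014]
ft_force: [-2.0, -0.7, 0.4]
grip_width: 0.004
```

{"name": "move_arm", "arguments": {
  "increments": [
    [-1,0,0,-1.5,0]
  ]
}}

```text
t: 25.15
tcp_pos: [666.7, -176.8, 314.9]
orientation: [0.91, -0.412, -0.036, 0.014]
ft_force: [-0.2, -0.0, 0.3]
grip_width: 0.005
```

{"name": "move_arm", "arguments": {
  "increments": [
    [-1,0,0,-1.5,0]
  ]
}}

```text
t: 25.25
tcp_pos: [666.9, -176.8, 316.3]
orientation: [0.911, -0.412, -0.036, 0.014]
ft_force: [0.3, -0.2, -0.6]
grip_width: 0.008
```

{"name": "move_arm", "arguments": {
  "increments": [
    [-1,0,0,-2,0]
  ]
}}

```text
t: 25.35
tcp_pos: [667.2, -176.8, 318.3]
orientation: [0.911, -0.412, -0.036, 0.014]
ft_force: [0.7, 0.1, -0.8]
grip_width: 0.005
```

{"name": "move_arm", "arguments": {
  "increments": [
    [-1,0,0,-20,0],
    [-1,0,0,-30,0],
    [-1,0,0,-30,0],
    [-1,-20,26,-10,0],
    [-1,-25,33,0,0]
  ]
}}

```text
t: 25.85
tcp_pos: [602.3, -182.2, 415.7]
orientation: [0.911, -0.411, -0.036, 0.014]
ft_force: [-0.8, -1.4, -0.2]
grip_width: 0.003
```

{"name": "move_arm", "arguments": {
  "increments": [
    [-1,-25,33,0,0],
    [-1,-25,33,0,0],
    [-1,-25,33,0,0],
    [-1,-25,33,0,0],
    [-1,0,0,0,0]
  ]
}}

```text
t: 26.35
tcp_pos: [427.9, -193.9, 429.9]
orientation: [0.911, -0.411, -0.035, 0.014]
ft_force: [-0.0, -0.2, -0.3]
grip_width: 0.005
```

```bash
python3 -c "
from h import *
where()
from cell import optics
import cv2
for n in('top','scene'):
    p=optics.snapshot(n)['pixels'][:,:,::-1]
    cv2.imwrite(f'pics/{n}8.png',p)
    if n=='top': p=p[130:240,240:420]; cv2.imwrite('pics/top8z.png',cv2.convertScaleAbs(cv2.resize(p,None,fx=4,fy=4,interpolation=cv2.INTER_CUBIC),alpha=1.6))
"
```

```text
t 26.35 chest-frame pt [-182.8 -133.5  258.4] toolY deg vs chest -141.9 tilt z [-0.076  0.003 -0.997] F [-0.  -0.2 -0.3] M [0.07 0.15 0.01] w 0.4
```

View pics/top8z.png

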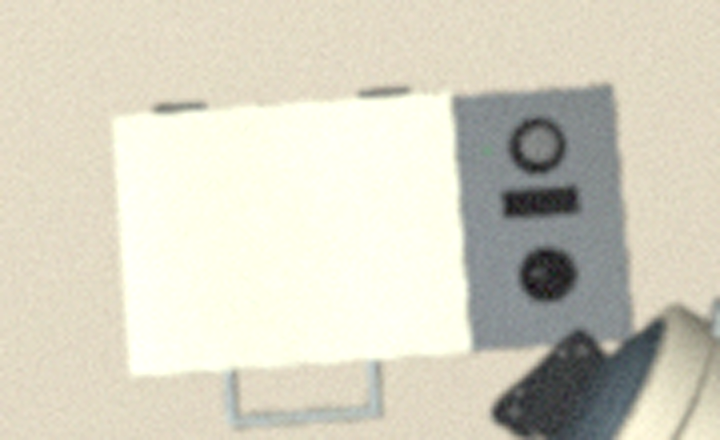

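View pics/scene8.png

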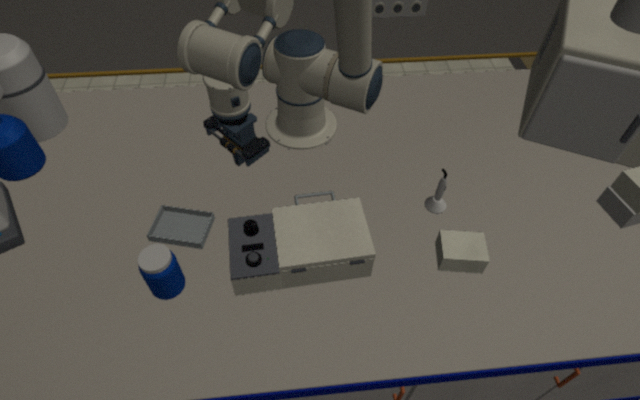

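View pics/top8.png

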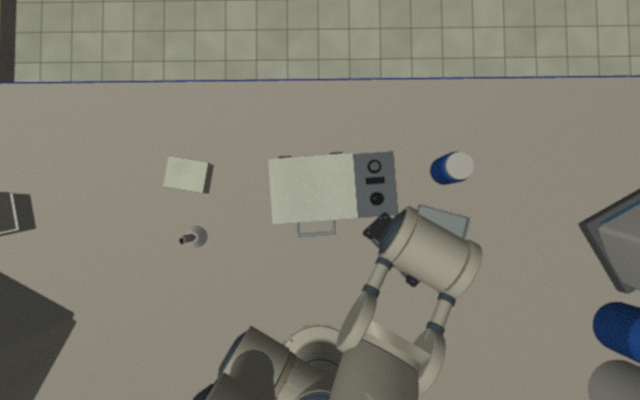

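```bash
python3 -c "
from cell import order
print(order.close_job())"
```

```text
the job is handed in; nothing more can be done
None
```

The chest is closed and started, and I handed the job in at about 26.5 s of the 72 s allowed. The hand-in gives no verdict.

- **Stay and lid:** I pressed the knee down about 35 mm until it broke. I then lowered the lid by its handle the whole way. It met its seat with 24 N, and the bar was at z = 113 mm (112 expected when shut).
- **Timer:** I wound the knob anticlockwise until the grip slipped at a steady 0.67–0.77 Nm, well above the 0.2 Nm of a click, so it was at the stop. I gripped it again and turned it clockwise 100.6°. Measured in the averaged picture, the knob's bar sits at about 98–106° from the front. That fits five clicks (100°) rather than four or six (80° or 120°).
- **Start button:** I pressed it until it stopped, at 34 N. Contact lasted over about 6–7 mm as I backed off, which fits the full 6 mm of travel. I could not read the button's travel directly.
- **Last pictures:** The lid is shut, and the jug, tray, carton and curing light look unmoved. The arm is clear and reads about 0 N.

**Problems:**
- The interface cannot tilt the tool, so I pressed the knee with it vertical instead of tilted 20°. The force reached 12 N at the bottom, where 2–3 N was expected.
- The tool drifted to about 4.5° off vertical during the job, and I could not correct it. The knob and button work went through despite this.
- The networks' positions were a few millimetres off or missing for several parts. I worked from a chest pose fitted to both cameras instead.

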